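# Crank a light bar tight in the assembly fixture

### The job

Push the brass light bar lengthwise between the fixture's jaws until its far end butts against the end stop. Then fit the loose crank fully down onto the fixture's upright square shaft and wind it clockwise (seen from above) through full turns until the moving jaw clamps the bar and has pushed the sprung rubber pad about halfway back towards the block behind it; never squash the pad all the way. Leave the crank seated on the shaft, and leave the other things on the bench where they are.

Things in the scene. Friction and masses are not known exactly. Their poses are not given: they have to be found in the camera images.
- fixture: grey clamping fixture fixed to the bench, 140 (x) by 340 (y) mm, bed 30 mm high. Origin: centre of its underside; x points along the light bar to the end stop, z up. From -y to +y stand a grey block (100 mm wide in x, y -150 to -125 mm, 75 mm high), the rubber pad, the steel moving jaw and a grey gearbox (90 by 80 mm, centre y = +115 mm, 80 mm high) with the square shaft on top
- stop_face (a point): point on the face of the dark steel end stop (50 mm wide in y, top 64 mm above the bench) at the fixture's far end (fixture x = +85 mm), at the bar's mid height; axes parallel to the fixture's, the face looks to -x
- bar: loose brass square bar, 170 by 25 by 25 mm, about 0.35 kg, on the fixture's bed (30 mm up) between the jaws, lying roughly along fixture x, 30 to 45 mm short of the stop; two lamp cups 22 mm across stand 26 mm high on it, 45 mm either side of its middle. Origin: centre of its underside; x along its length towards the stop, z up
- bar_far_end (a point): centre of the bar's end face that must meet the stop (bar x = +85 mm, 12.5 mm above its underside)
- bar_near_end (a point): centre of the bar's other end face, nearest the robot, where it can be pushed (bar x = -85 mm, 12.5 mm above its underside)
- jaw_face (a point): centre of the clamping face of the steel moving jaw (100 mm wide in x, 75 mm high above the bench), facing fixture -y; at the bar's mid height. It moves to fixture -y, 20 mm per full clockwise turn of the shaft, and stays where it is wound to
- pad_face (a point): centre of the clamping face of the rubber pad (12 mm thick plate, 100 mm wide in x, 71 mm high above the bench), facing fixture +y; at the bar's mid height. With the pad at rest it lies at fixture y = -101 mm
- pad (a joint): how far the sprung pad is pushed back (fixture -y), in m: 0 at rest with a 12 mm gap behind it, 0.012 when squashed flat against the block. Its spring takes 1.2 N per mm. About 0.006 is wanted
- shaft (a joint): turn of the square shaft in rad, growing clockwise seen from above; clockwise closes the jaw. Starts between 0 and 3; the bar is just touched by jaw and unpressed pad at about 12.6 (2 turns from 0); the pad is half back at about 14.5, squashed flat at 16.3. It turns stiffly (0.15 N m, about 2.5 N at the crank's handle) and stays where it is left
- shaft_seat (a point): foot of the square shaft, on its axis, on top of a round collar (42 mm across, 6 mm high, top 86 mm above the bench), where the crank's underside rests; x and y axes square to the shaft's flats and turning with it, z up. Shaft: 18 mm square, straight for 17 mm above this point, then tapering to 8 mm square at its top, 24 mm above this point
- crank: loose steel crank, 0.31 kg, flat on the bench, handle up. Origin: centre of the hub's underside; x along the arm, z up. Hub 32 mm square, 46 mm high, with a 20 mm square socket 26 mm deep open below, flats parallel to x and y; fits the shaft in any of 4 positions. Arm 20 mm wide, 10 mm thick, level with the underside, to x = 75 mm. Balance point 17 mm from the hub's axis towards the handle
- crank_handle (a point): middle of the crank's upright black round handle, 20 mm in diameter, from 12 to 68 mm above the underside of the hub, 65 mm from the hub's axis (crank x = 65 mm). This point is 40 mm above the underside. The handle spins freely on its pin
- lamp_cup: bystander: loose brass lamp cup, 32 mm across, 45 mm high, upright on the bench; origin at the centre of its underside
- tape_roll: bystander: black tape roll, 90 mm across, 24 mm high, lying flat; origin at the centre of its underside
- screwdriver: bystander: screwdriver with a red handle lying on the bench; origin near its middle
- pliers: bystander: pliers with red handles, about 190 mm long, lying on the bench; origin near the middle
- oil_bottle: bystander: white bottle 44 mm across, 110 mm high, standing; origin at the centre of its underside
- parts_tin: bystander: open aluminium tin 90 by 120 by 35 mm high; origin at the centre of its underside
There are look-alikes about, which are no part of the job. Leave any orange or red look-alike of the crank alone.

How it is judged:
By the outcome, as a careful person would: the job done as asked, in the order asked, and still so for the second after the job is handed in, with the robot touching nothing.
It also fails if it takes over 72 s, if anything falls off the work surface, if the arm or the gripper's body presses on something with over 40 N, if the wrist force passes 120 N, or if a joint passes its speed limit or range.

### The arm

A 6-joint arm with a two-finger parallel gripper is mounted at the origin on the work surface. World frame = base frame: x ahead of the robot, y to its left, z up, the work surface at z = 0. Lengths are in mm, angles in rad, forces in N, time in s.
With the tool pointing down it reaches from about 350 to 875 mm from the base axis. Payload 4.2 kg.
Tool frame: the origin (TCP) lies at the very end of the fingers, on their centre line; the grasp point (between the pads) lies arm.grip_depth behind it (arm.grip_depth is the distance from the TCP to the grasp point, in mm); z points along the fingers, y is the direction in which the jaws open and shut (so a half turn about z gives the same grasp; the last joint's range is limited). The gripper opens to 85 mm and grips with 20 to 120 N. Pads are 22 mm wide; open, the fingers measure 114 mm over their backs; the gripper's body (76 mm by 85 mm) begins 54 mm behind the grasp point. The pads swing forward as they close: fully open they stand 13 mm farther back than shut.
Start: joints at [-1.082, 0.385, 0.008, 0, -1.194, -0.259], TCP at [142.382, -608.545, 207.312] pointing down, gripper open.
Joint ranges: [-3.14, 3.14], [-1.21, 2.06], [-1.07, 1.41], [-3.16, 2.05], [-2.99, -0.16], [-3.1, 3.1]. Speed limits (rad/s): [2.79, 2.79, 3.14, 3.14, 3.14, 3.14].

### API

Orientations are given as a unit quaternion [x, y, z, w].
In Python, from bench import arm, optics, workorder gives the robot as it stands. The module is installed in compiled form; this text tells all that it offers.
- The arm moves only by the tool play_rows, never from a script. Its arguments are lists of equal length, an entry for each row: "travel": the shift along the tool's x, y, z in m, a list of three; "rotation": the turn, a rotation vector about the tool's x, y, z in rad, a list of three; "grip": the opening, from 0 (shut) to 1 (fully open). In form: {"travel": [[x, y, z], ...], "rotation": [[rx, ry, rz], ...], "grip": [grip, ...]}. A call has 1 to 12 rows; each row shifts and turns the commanded pose from where the row before left it, along the tool's axes as they then stand; what a row does not reach is not made up. A row lasts 1/12 s, in which the tool goes at most 41.7 mm and 7.16 degrees, less where a joint would pass 70% of its speed; a pose out of reach is approached as far as the arm can. A call is refused whole if a number of a shift passes 0.0417 or a number of a turn 0.125, either way. A call with a gripper value outside its range is refused whole. The fingers move at their own pace and stop on an object; the grip force is fixed at half the most. Time passes only in rows, so rows that do not move let the fingers close. It gives the time, the measured TCP pose, the force and the opening at its end, in the units of the state.
- arm.read_state(): the state, without advancing time (a new reading comes with each control period).
- optics.get_image(name): name is "scene" or "top" or "wrist"; returns a dict with "image" (420x560x3 uint8, blue, green, red), "depth" (420x560 float32, mm along the optical axis (not along the pixel's ray), 0 where there is no reading), "camera_matrix" (3x3 intrinsics, pixels), "k1" (the pictures are not rectified: a ray, as slopes to the right and down, at radius r is drawn at 1 + k1 r^2 times it, then the intrinsics apply), "R" (3x3) and "t" (3): a world point X has camera coordinates R X + t; the wrist camera has in their place "hand_eye" (4x4, takes a point from camera to tool coordinates, whose origin is the TCP and whose axes are the flange's). Camera axes: x right, y down, z forward; pixel columns grow to the right and rows downward; lengths in mm; the calibration is good to about 2 mm. A picture is of the moment at which its call begins: read the wrist's pose just before it.
- workorder.job_done(): hands the job in, once; it reports no verdict.
The state is a dict: "clock": time; "joints": joint angles; "joint_vel": joint speeds; "joint_efforts": joint torques, N m; "position": TCP position; "ee_rot": TCP orientation; "contact_force": force on the tool from outside, world axes, zero at the start; "wrist_torque": the same for the moment, N m; "gripper_width": finger opening in mm.
Only numpy, scipy, OpenCV 4.12 (cv2) and the standard library are available. Lean on these libraries where they do the work, as an engineer would, in place of code of your own. Each camera call takes 0.05 s, during which the arm holds its last target. There are 200 camera calls.

## Working session

There is one attempt and no reset: what is moved stays moved. The work goes in short steps, Python scripts to look and compute and a tool call to move; the robot and the scene stay as the last step left them, time stands still between calls to the robot, and variables do not carry over. Pictures are saved under pics/ and viewed, about 8 in all and at most 12, crops included, and the job is handed in when it is done.

Besides the shell and the picture viewer there is one more tool, called after ">>>" as a command line: name --argument value ..., lists and objects as JSON in quotes. play_rows: Moves the arm, as the interface text tells. Its arguments: {"type":"object","properties":{"travel":{"type":"array","items":{"type":"array","items":{"type":"number"}}},"rotation":{"type":"array","items":{"type":"array","items":{"type":"number"}}},"grip":{"type":"array","items":{"type":"number"}}},"required":["travel","rotation","grip"]}

```bash
mkdir -p pics; cat > h.py <<'E'
import numpy as np, cv2
from bench import arm, optics, workorder
from scipy.spatial.transform import Rotation as Ro
def look(name):
    s=arm.read_state(); d=optics.get_image(name)
    if name=="wrist":
        T=np.eye(4);T[:3,:3]=Ro.from_quat(s["ee_rot"]).as_matrix();T[:3,3]=s["position"]
        C=T@np.array(d["hand_eye"]);d["R"]=C[:3,:3].T;d["t"]=-C[:3,:3].T@C[:3,3]
    return d
def ray(d,u,v):
    K=np.array(d["camera_matrix"],float);k=d["k1"]
    x=np.array([(u-K[0,2])/K[0,0],(v-K[1,2])/K[1,1]]);p=x.copy()
    for _ in range(20): p=x/(1+k*(p@p))
    R=np.array(d["R"]);t=np.array(d["t"]).ravel()
    return -R.T@t, R.T@np.r_[p,1]
def atz(d,u,v,z):
    o,r=ray(d,u,v);return o+r*(z-o[2])/r[2]
def dep(d,u,v):
    o,r=ray(d,u,v);return o+r*d["depth"][int(round(v)),int(round(u))]
def px(d,X):
    c=np.array(d["R"])@np.array(X,float)+np.array(d["t"]).ravel();p=c[:2]/c[2];p=p*(1+d["k1"]*(p@p));K=np.array(d["camera_matrix"])
    return K[0,0]*p[0]+K[0,2],K[1,1]*p[1]+K[1,2]
def tri(d1,p1,d2,p2):
    o1,r1=ray(d1,*p1);o2,r2=ray(d2,*p2)
    A=np.c_[r1,-r2];s=np.linalg.lstsq(A,o2-o1,rcond=None)[0]
    a=o1+s[0]*r1;b=o2+s[1]*r2;return (a+b)/2,np.linalg.norm(a-b)
import pickle
def save(d,f): pickle.dump({k:d[k] for k in("image","depth","camera_matrix","k1","R","t")},open(f,"wb"))
def load(f): return pickle.load(open(f,"rb"))
E
python3 - <<'E'
from h import *
print(arm.grip_depth, arm.read_state())
ims=[]
for n in("scene","top"):
    d=look(n);save(d,n+".pkl");cv2.imwrite(f"pics/{n}.png",cv2.resize(d["image"],(800,600),interpolation=cv2.INTER_CUBIC))
    R=np.array(d["R"]);print(n,-R.T@np.array(d["t"]).ravel(),R[2],d["k1"],np.array(d["camera_matrix"])[0])
E
```

```text
18.700000000000003 {'clock': 0.0, 'joints': array([-1.08239684e+00,  3.85541748e-01,  6.63039927e-03, -4.92761516e-04,
       -1.19396269e+00, -2.58576177e-01]), 'joint_vel': array([ 5.72121462e-06, -4.54711646e-04,  5.67027379e-04, -3.21859563e-04,
        1.05731102e-05,  1.40834509e-04]), 'joint_efforts': array([ 1.01254547e-03, -3.92292380e+01,  1.88399971e+01,  4.18616563e+00,
       -4.64831974e-03, -2.66201754e-07]), 'position': array([ 142.23974751, -607.95907817,  206.23326928]), 'ee_rot': array([-1.14568561e-01,  9.93414774e-01,  1.05079168e-03, -1.65830409e-04]), 'contact_force': array([-0.49408145,  1.12340109, -0.09894454]), 'wrist_torque': array([-0.00801773, -0.03178215,  0.02694294]), 'gripper_width': 85.51254232052402}
scene [ 909.6595129  -478.68520607  864.5540726 ] [-0.32716464  0.54416431 -0.7725597 ] -0.03558917855942347 [455.42953535   0.         281.22044463]
top [389.93848367  54.71087029 947.2978691 ] [ 1.95874879e-01  2.28315003e-04 -9.80628870e-01] 0.002415124727074972 [379.16563883   0.         279.33799527]
```

View pics/top.png

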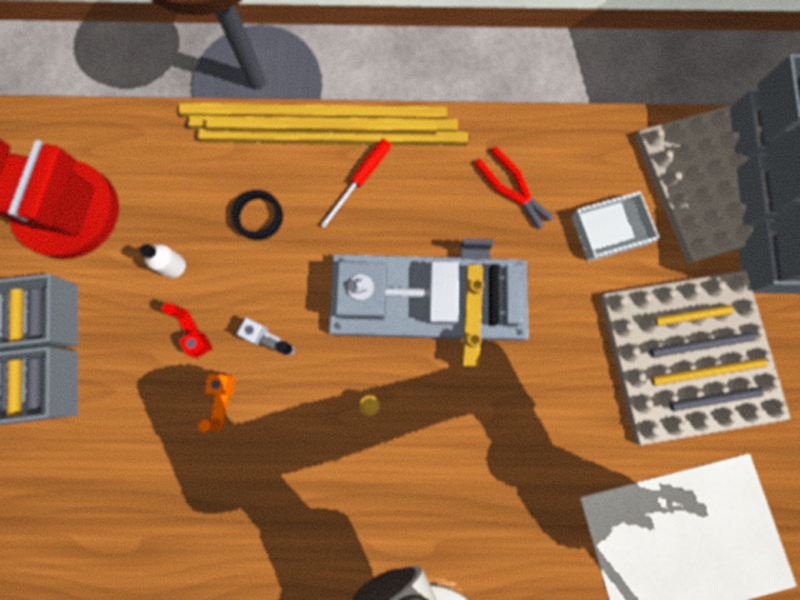

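View pics/scene.png

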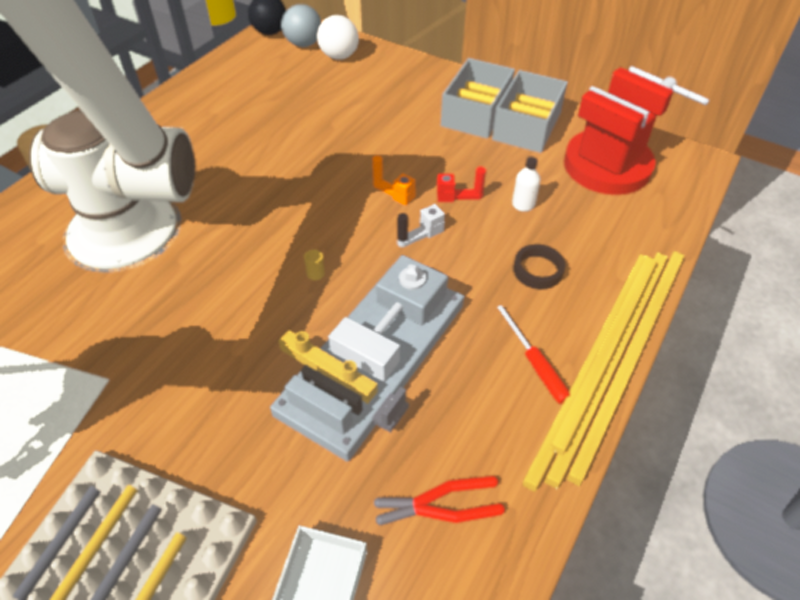

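Candidates for the crank (top view, 800×600): the grey steel one with the black handle at (265,337), the orange one at (217,390), the red one at (183,328). The grey steel one is the one I want. The bar is the brass bar with two cups at (473,315). The tray bars at (690,360) and the bars at the bench edge (320,123) are look-alikes.

```bash
python3 - <<'E'
from h import *
t=load("top.pkl");s=load("scene.pkl")
f=1.42857
T=dict(fixTL=(334,257),fixTR=(527,262),fixBR=(527,338),fixBL=(330,333),shaft=(360,286),barfar=(475,266),barnear=(470,365),cup1=(476,286),cup2=(471,339),stop=(477,247),hub=(249,328),handle=(287,348),jaw=(445,291),padm=(496,295))
for k,(u,v) in T.items(): print(k,dep(t,u/f,v/f).round())
S=dict(hub=(432,213),handle=(403,218),shaft=(412,269),barnear=(288,343),cup1=(350,366),cup2=(302,337))
for k,(u,v) in S.items(): print("S",k,dep(s,u/f,v/f).round())
for k in("hub","handle","shaft","cup1","cup2"): print(k,*tri(t,np.array(T[k])/f,s,np.array(S[k])/f))
d=t["image"]
a=cv2.resize(d[150:270,155:385],None,fx=3.4,fy=3.4,interpolation=cv2.INTER_CUBIC);cv2.imwrite("pics/crop1.png",a);print(a.shape)
E
```

```text
fixTL [633. 169.  30.]
fixTR [ 638. -176.   -3.]
fixBR [ 496. -164.   27.]
fixBL [500. 172.  28.]
shaft [566. 117. 107.]
barfar [614. -73.  56.]
barnear [448. -64.  49.]
cup1 [579. -74.  59.]
cup2 [489. -64.  60.]
stop [650. -79.  46.]
hub [504. 304.  48.]
handle [471. 237.  58.]
jaw [566. -21.  75.]
padm [ 562. -105.   70.]
S hub [505. 300.  44.]
S handle [480. 239.  68.]
S shaft [573. 113. 108.]
S barnear [464. -74.  53.]
S cup1 [575. -67.  68.]
S cup2 [483. -61.  68.]
hub [503.83690618 305.68629635  39.51498234] 3.1787653769164876
handle [473.85590659 239.71166597  62.9588566 ] 9.965360400498128
shaft [568.23965924 118.19128559  99.51113194] 2.1025108998876387
cup1 [576.39292937 -70.96639242  73.96272304] 2.3131021098768687
cup2 [487.09278262 -63.42421958  73.10016445] 2.441407963616306
(408, 782, 3)
```

View pics/crop1.png

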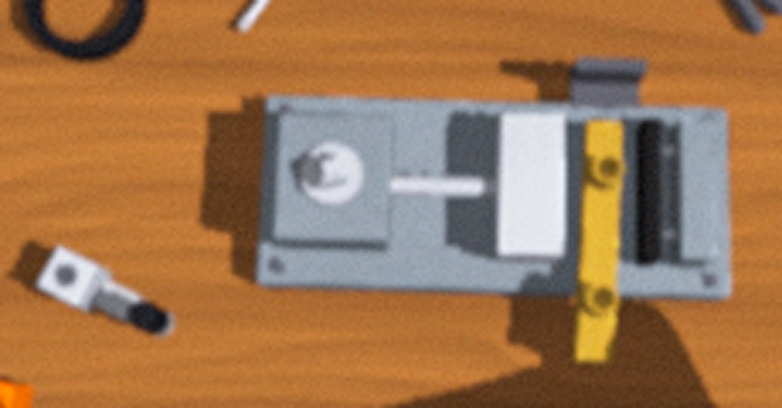

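>>> play_rows --travel '[[0, 0, 0], [0, 0, 0], [-0.018, 0.034, 0], [-0.018, 0.034, 0], [-0.018, 0.034, 0], [-0.018, 0.034, 0], [-0.018, 0.034, 0], [-0.018, 0.034, 0], [-0.018, 0.034, 0], [-0.018, 0.034, 0], [-0.018, 0.034, 0], [-0.018, 0.034, 0]]' --rotation '[[0, 0, 0.115], [0, 0, 0.115], [0, 0, 0], [0, 0, 0], [0, 0, 0], [0, 0, 0], [0, 0, 0], [0, 0, 0], [0, 0, 0], [0, 0, 0], [0, 0, 0], [0, 0, 0]]' --grip '[1, 1, 1, 1, 1, 1, 1, 1, 1, 1, 1, 1]'

```text
clock: 1.1
position: [322.6, -266.7, 207.2]
ee_rot: [0.0, 1.0, 0.0, -0.0]
contact_force: [1.6, -1.1, 0.6]
gripper_width: 85.3
```

>>> play_rows --travel '[[-0.018, 0.034, 0], [-0.018, 0.034, 0], [-0.018, 0.034, 0], [-0.018, 0.034, 0], [-0.018, 0.034, 0], [0, 0, 0]]' --rotation '[[0, 0, 0], [0, 0, 0], [0, 0, 0], [0, 0, 0], [0, 0, 0], [0, 0, 0]]' --grip '[1, 1, 1, 1, 1, 1]'

```text
clock: 1.6
position: [415.1, -94.3, 207.4]
ee_rot: [-0.003, 1.0, 0.0, 0.001]
contact_force: [0.3, -1.0, -0.3]
gripper_width: 85.6
```

```bash
python3 - <<'E'
from h import *
w=look("wrist");save(w,"w1.pkl");print(np.linalg.inv(np.r_[np.c_[w["R"],w["t"]],[[0,0,0,1]]]).round(2),w["hand_eye"])
cv2.imwrite("pics/w1.png",cv2.resize(w["image"],(800,600),interpolation=cv2.INTER_CUBIC))
E
```

```text
[[-1.0000e-02  9.6000e-01  2.9000e-01  3.4243e+02]
 [ 1.0000e+00  1.0000e-02  0.0000e+00 -9.5140e+01]
 [ 0.0000e+00  2.9000e-01 -9.6000e-01  3.7292e+02]
 [ 0.0000e+00  0.0000e+00  0.0000e+00  1.0000e+00]] [[ 2.86392311e-04 -9.58534575e-01 -2.84976115e-01  7.24486106e+01]
 [ 9.99999907e-01  1.82957698e-04  3.89580038e-04 -2.54861479e-01]
 [-3.21287363e-04 -2.84976200e-01  9.58534539e-01 -1.65687967e+02]
 [ 0.00000000e+00  0.00000000e+00  0.00000000e+00  1.00000000e+00]]
```

View pics/w1.png

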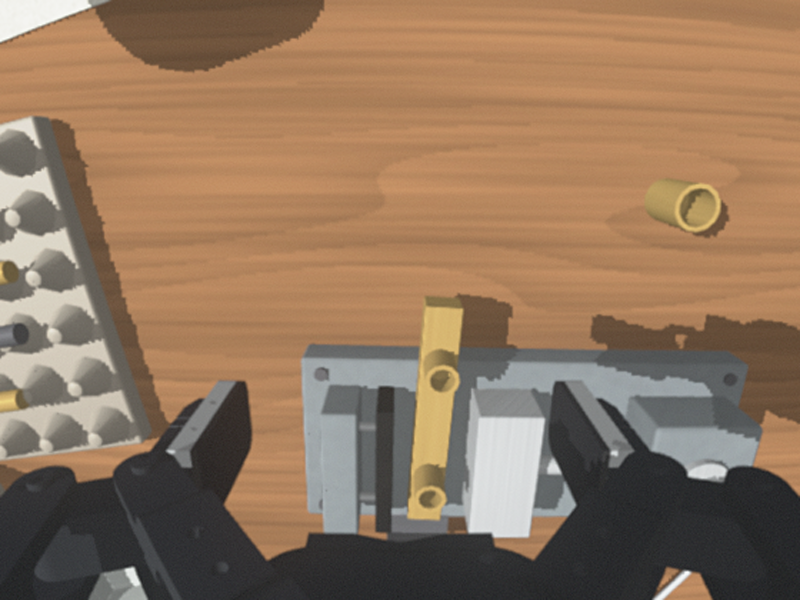

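The wrist view shows the bar's near end at (443,300), its cups at (443,380) and (431,498), the fixture's near edge from (310,357) to (745,365), and the moving jaw (505,400) to the right.

```bash
python3 - <<'E'
from h import *
w=load("w1.pkl");f=1.42857;t=load("top.pkl");s=load("scene.pkl")
for k,(u,v),z in [("edgeL0",(305,346),0),("edgeR0",(743,352),0),("edgeL",(308,357),30),("edgeR",(740,365),30),("hole1",(321,374),30),("hole2",(730,380),30),("barNL",(426,306),55),("barNR",(462,306),55),("barNLt",(426,298),30),("cupnear",(444,379),81),("cupfar",(431,497),81),("jawL",(472,391),75),("jawR",(543,391),75),("padNL",(377,388),71),("padNR",(392,388),71),("blkL",(321,388),75),("blkR",(358,388),75)]:
    print(k,atz(w,u/f,v/f,z).round(1),dep(w,u/f,v/f).round(1))
# fits on depth points: bed-level pixels
u,v=np.meshgrid(np.arange(560),np.arange(420))
P=np.array([dep(w,a,b) for a,b in zip(u[::2,::2].ravel(),v[::2,::2].ravel())])
m=(abs(P[:,2]-30)<3)&(P[:,0]>470)&(P[:,0]<640);Q=P[m]
m=m&(abs(P[:,1])<190);Q=P[m]
r=cv2.minAreaRect(Q[:,:2].astype(np.float32));print("bed rect",r,len(Q))
im=w["image"].reshape(-1,3) 
hsv=cv2.cvtColor(w["image"],cv2.COLOR_BGR2HSV)[::2,::2].reshape(-1,3)
mb=(abs(P[:,2]-55)<2.5)&(P[:,0]>430)&(P[:,0]<650)&(abs(P[:,1]+67)<30)&(hsv[:,1]>80)
print("bar rect",cv2.minAreaRect(P[mb][:,:2].astype(np.float32)),P[mb].mean(0))
# triangulate near end centre
print(tri(w,(431/f,497/f),t,(476/f,286/f)),tri(w,(444/f,379/f),t,(471/f,339/f)))
E
```

```text
edgeL0 [ 497.  -167.7    0. ] [ 497.3 -167.9   -0.7]
edgeR0 [501.8 187.2   0. ] [502.1 187.7  -0.6]
edgeL [ 493.2 -160.1   30. ] [ 494.4 -160.7   27.1]
edgeR [499.7 164.4  30. ] [501.  166.5  27.2]
hole1 [ 506.6 -151.2   30. ] [ 506.2 -151.1   30.8]
hole2 [512.1 158.8  30. ] [511.8 158.4  30.6]
barNL [445.7 -77.1  55. ] [445.9 -77.   54.1]
barNR [445.5 -53.7  55. ] [447.6 -52.9  48.5]
barNLt [447.9 -75.8  30. ] [445.4 -76.2  38.1]
cupnear [485.  -66.3  81. ] [493.9 -64.4  62.7]
cupfar [574. -72.  81.] [583.3 -71.   69.3]
jawL [496.4 -47.3  75. ] [516.9 -41.   35.4]
jawR [496.5  -1.2  75. ] [520.4  13.4  28.7]
padNL [ 496.6 -108.5   71. ] [ 515.3 -110.1   34.3]
padNR [496.5 -98.8  71. ] [514.2 -99.2  36.3]
blkL [ 494.9 -144.3   75. ] [ 518.8 -152.    28.3]
blkR [ 494.7 -120.5   75. ] [ 514.4 -123.8   36.3]
bed rect ((561.7160034179688, 1.189727783203125), (337.87091064453125, 165.47000122070312), 86.97879028320312) 2773
bar rect ((531.046142578125, -70.35362243652344), (24.937807083129883, 169.9976348876953), 86.78284454345703) [516.00330408 -70.24973585  53.93808623]
(array([574.46550246, -71.38910384,  80.06717751]), np.float64(1.097292040815697)) (array([488.96415647, -64.08186403,  71.13801876]), np.float64(2.911587421880977))
```

>>> play_rows --travel '[[-0.02, 0.0143, 0], [-0.02, 0.0143, 0], [0, 0, 0.0345], [0, 0, 0.0345], [0, 0, 0.0345], [0, 0, 0.0345], [0, 0, 0.0345], [0, 0, 0]]' --rotation '[[0, 0, 0.025], [0, 0, 0], [0, 0, 0], [0, 0, 0], [0, 0, 0], [0, 0, 0], [0, 0, 0], [0, 0, 0]]' --grip '[1, 1, 1, 1, 1, 0.7, 0.5, 0.5]'

```text
clock: 2.32
position: [446.9, -72.1, 29.2]
ee_rot: [0.014, 1.0, -0.001, -0.007]
contact_force: [-1.1, -0.4, 0.6]
gripper_width: 51.8
```

>>> play_rows --travel '[[0, 0, 0], [0, 0, 0], [0, 0, 0], [0, 0, 0], [0, 0, 0]]' --rotation '[[0, 0, 0], [0, 0, 0], [0, 0, 0], [0, 0, 0], [0, 0, 0]]' --grip '[0, 0, 0, 0, 0]'

```text
clock: 2.73
position: [454.0, -70.4, 36.5]
ee_rot: [0.013, 1.0, 0.0, 0.002]
contact_force: [0.8, -0.4, 0.4]
gripper_width: 0.3
```

```bash
python3 - <<'E'
from h import *
print(arm.read_state())
w=look("wrist");save(w,"w2.pkl");s=look("scene");save(s,"s2.pkl")
a=cv2.resize(w["image"],(800,600),interpolation=cv2.INTER_CUBIC)[150:600,100:700]
b=cv2.resize(s["image"][180:340,150:300],None,fx=2.8,fy=2.8,interpolation=cv2.INTER_CUBIC)
b=cv2.resize(b,(420,450));o=np.hstack([cv2.resize(a,(380,450*380//600)) if 0 else cv2.resize(a[:, :],(380,450)),b]);cv2.imwrite("pics/c2.png",o)
E
```

```text
{'clock': 2.7333, 'joints': array([ 2.01550194e-01,  3.20350620e-01, -6.11464076e-01,  1.55697835e-04,
       -6.35135526e-01, -1.79764096e+00]), 'joint_vel': array([ 1.27263761e-03,  8.48779271e-03, -7.68796331e-03, -2.14156455e-03,
        3.22230194e-03, -7.11151324e-05]), 'joint_efforts': array([-3.10445577e-02, -2.90689158e+01,  1.21378639e+01,  2.69507177e+00,
        5.06816359e-03,  3.93717582e-04]), 'position': array([453.97393038, -70.37395708,  36.49762955]), 'ee_rot': array([1.25842869e-02, 9.99918964e-01, 3.63521085e-04, 1.88894738e-03]), 'contact_force': array([ 0.83493909, -0.37264914,  0.38360481]), 'wrist_torque': array([-0.00526439,  0.03302649, -0.00696981]), 'gripper_width': 0.2918742715312485}
```

View pics/c2.png

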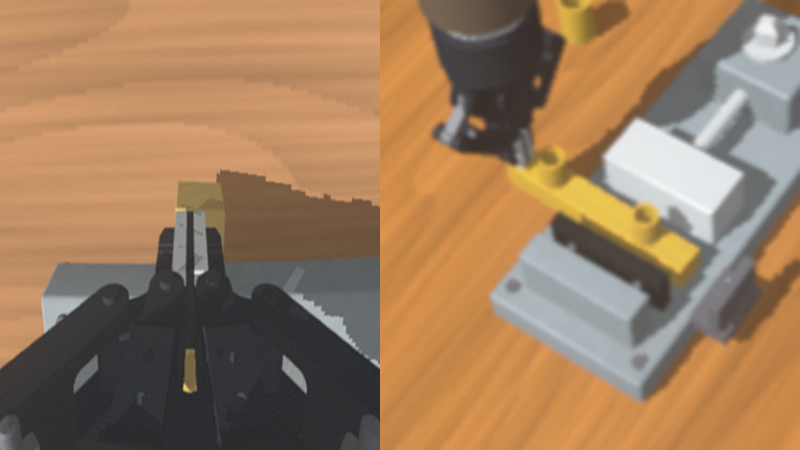

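```bash
python3 - <<'E'
from h import *
w=load("w2.pkl");s=load("s2.pkl")
st=arm.read_state();print(st["position"],st["clock"],st["contact_force"])
P=st["position"]
print("tcp in wrist px(800)",np.array(px(w,P))*1.42857,"scene px",px(s,P))
for u8,v8 in [(210,0)]: pass
# crop->full: left panel x=100+u*600/380, y=150+v
for n,(u,v) in dict(tipL=(182,218),tipR=(200,218),barN=(200,185),barNtop=(200,200),barside=(218,235),slot=(190,370)).items():
    U,V=(100+u*600/380)/1.42857,(150+v)/1.42857
    print(n,dep(w,U,V).round(1))
# right panel: scene x=150+(u-380)*150/420, y=180+v*160/450
for n,(u,v) in dict(barnear=(515,178),tip=(523,160),cup=(553,160)).items():
    U,V=150+(u-380)*150/420,180+v*160/450
    print(n,(U,V),dep(s,U,V).round(1))
E
```

```text
[453.45290248 -70.38478655  35.8988403 ] 2.8333 [0.9251455  0.48205221 0.58194835]
tcp in wrist px(800) [400.02732779 355.49736857] scene px (np.float64(199.84293432452506), np.float64(241.41183730087164))
tipL [442.6 -73.7  69.3]
tipR [442.9 -65.7  69. ]
barN [446.3 -64.7  34.9]
barNtop [446.6 -65.1  47.5]
barside [447.2 -57.9  71.6]
slot [494.  -71.5  71. ]
barnear (198.21428571428572, 243.2888888888889) [457.  -79.4  42.3]
tip (201.07142857142856, 236.88888888888889) [464.9 -74.2  65.8]
cup (211.78571428571428, 236.88888888888889) [482.8 -60.4  62.5]
```

```bash
python3 - <<'E'
from h import *
he=np.array([[2.86392311e-04,-9.58534575e-01,-2.84976115e-01,72.4486106],[1,1.8e-4,3.9e-4,-.2549],[-3.2e-4,-.2849762,.9585345,-165.688],[0,0,0,1]])
for f in("w1.pkl","w2.pkl"):
    w=load(f);K=np.array(w["camera_matrix"]);D=w["depth"];v,u=np.nonzero((D>50)&(D<195))
    p=np.c_[(u-K[0,2])/K[0,0],(v-K[1,2])/K[1,1]];r2=(p**2).sum(1);p=p/(1+w["k1"]*r2)[:,None]
    X=(he@np.c_[p*D[v,u][:,None],D[v,u],np.ones(len(u))].T)[:3].T
    m=abs(X[:,0])<25
    Y=X[m];i=np.argsort(-Y[:,2])[:400:40];print(f,Y[i].round(1).tolist())
    print(px({**w,"R":np.linalg.inv(he)[:3,:3],"t":np.linalg.inv(he)[:3,3]},[11,0,0]))
    b=D[235:300:3,275];print(b.round(0))
    b=D[235:300:3,282];print(b.round(0))
E
```

```text
w1.pkl [[3.6, 42.8, -35.5], [3.1, -43.0, -37.0], [-7.7, 42.5, -37.5], [4.1, -43.0, -38.1], [5.3, 42.6, -38.6], [7.4, -43.1, -39.4], [10.6, 43.0, -39.6], [10.7, 46.4, -40.0], [-6.3, 42.8, -40.4], [11.1, 48.5, -40.8]]
(np.float64(280.092938637649), np.float64(229.56406110529426))
[399. 400. 402. 393. 384. 376. 373. 375. 375. 376. 378. 378. 375. 369.
 364. 358. 351. 347. 341. 341. 388. 389.]
[400. 401. 402. 393. 385. 378. 376. 374. 375. 376. 378. 380. 380. 380.
 381. 382. 384. 385. 386. 387. 388. 388.]
w2.pkl [[6.5, 9.7, 7.1], [7.7, -4.1, 5.3], [7.6, -4.1, 4.2], [7.0, 10.5, 3.0], [7.4, -4.0, 2.0], [7.3, 1.9, 0.8], [7.2, 4.9, -0.2], [7.1, 5.3, -1.2], [7.5, -6.8, -2.3], [7.4, 8.6, -3.5]]
(np.float64(280.092938637649), np.float64(229.56406110529426))
[179. 176. 171. 168. 165. 161. 150. 147. 144. 140. 138. 137. 135. 132.
 130. 127. 125. 123. 122. 120. 118. 119.]
[179. 176. 171. 168. 165. 161. 150. 147. 144. 141. 140. 137. 134. 133.
 130. 127. 125. 124. 122.   0. 119. 118.]
```

The fingers shut on air: the depth images show the real fingertips about 25–30 mm behind the reported TCP, so they sit about 10 mm above the bar. I'll open, shift +y by 4.5 mm and go 25 mm lower.

>>> play_rows --travel '[[0, 0.0045, 0], [0, 0, 0], [0, 0, 0], [0, 0, 0.01], [0, 0, 0.01], [0, 0, 0.005], [0, 0, 0], [0, 0, 0]]' --rotation '[[0, 0, 0], [0, 0, 0], [0, 0, 0], [0, 0, 0], [0, 0, 0], [0, 0, 0], [0, 0, 0], [0, 0, 0]]' --grip '[0.6, 0.6, 0.6, 0.6, 0.6, 0.6, 0.6, 0.6]'

```text
clock: 3.5
position: [452.9, -66.0, 9.7]
ee_rot: [0.013, 1.0, -0.0, -0.0]
contact_force: [-0.5, 0.7, 0.2]
gripper_width: 51.4
```

>>> play_rows --travel '[[0, 0, 0], [0, 0, 0], [0, 0, 0], [0, 0, 0], [0, 0, 0]]' --rotation '[[0, 0, 0], [0, 0, 0], [0, 0, 0], [0, 0, 0], [0, 0, 0]]' --grip '[0, 0, 0, 0, 0]'

```text
clock: 3.92
position: [453.4, -66.1, 10.4]
ee_rot: [0.013, 1.0, 0.0, 0.001]
contact_force: [-0.4, -1.2, 4.5]
gripper_width: 23.6
```

>>> play_rows --travel '[[-0.007, 0, 0], [-0.007, 0, 0], [-0.007, 0, 0], [-0.007, 0, 0], [0, 0, 0]]' --rotation '[[0, 0, 0], [0, 0, 0], [0, 0, 0], [0, 0, 0], [0, 0, 0]]' --grip '[0, 0, 0, 0, 0]'

```text
clock: 4.33
position: [472.3, -68.5, 10.2]
ee_rot: [0.013, 1.0, -0.001, -0.009]
contact_force: [-14.9, -1.2, 20.8]
gripper_width: 23.7
```

>>> play_rows --travel '[[-0.002, 0, 0], [-0.002, 0, 0], [-0.001, 0, 0], [0, 0, 0]]' --rotation '[[0, 0, 0], [0, 0, 0], [0, 0, 0], [0, 0, 0]]' --grip '[0, 0, 0, 0]'

```text
clock: 4.67
position: [475.9, -68.6, 10.2]
ee_rot: [0.014, 1.0, -0.001, -0.01]
contact_force: [-17.8, -0.1, 24.2]
gripper_width: 23.8
```

>>> play_rows --travel '[[-0.001, 0, 0], [0, 0, 0]]' --rotation '[[0, 0, 0], [0, 0, 0]]' --grip '[0, 0]'

```text
clock: 4.83
position: [476.1, -68.7, 10.2]
ee_rot: [0.014, 1.0, -0.001, -0.011]
contact_force: [-21.7, 1.4, 28.9]
gripper_width: 23.5
```

```bash
python3 - <<'E'
from h import *
s=look("scene");save(s,"s3.pkl");w=look("wrist");save(w,"w3.pkl")
b=cv2.resize(s["image"][190:330,175:300],(430,480),interpolation=cv2.INTER_CUBIC)
a=cv2.resize(w["image"][130:400,160:400],(370,416),interpolation=cv2.INTER_CUBIC)
o=np.zeros((480,800,3),np.uint8);o[:,:430]=b;o[:416,430:]=a;cv2.imwrite("pics/c3.png",o)
st=arm.read_state();print(st["contact_force"],st["wrist_torque"],st["position"])
E
```

```text
[-21.62914521   0.65519496  27.5063871 ] [0.47919205 5.84929861 0.08620948] [476.18122216 -68.64079733  10.18906983]
```

View pics/c3.png

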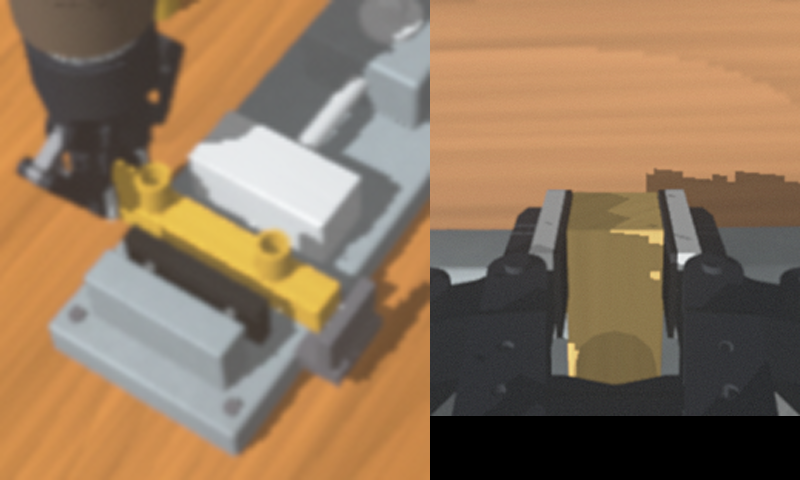

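The palm, which sits lower than planned, is bearing on the near lamp cup (x −22 N, z +28 N). The far end is still about 10 mm short of the stop. I'll release, rise 7 mm and regrip.

>>> play_rows --travel '[[0.006, 0, -0.001], [0, 0, -0.003], [0, 0, -0.003], [0, 0, -0.001], [0, 0, 0]]' --rotation '[[0, 0, 0], [0, 0, 0], [0, 0, 0], [0, 0, 0], [0, 0, 0]]' --grip '[0, 0.45, 0.45, 0.45, 0.45]'

```text
clock: 5.35
position: [482.3, -66.4, 18.2]
ee_rot: [0.012, 1.0, 0.0, 0.001]
contact_force: [0.2, 0.4, -0.3]
gripper_width: 38.1
```

```bash
python3 - <<'E'
from h import *
st=arm.read_state();print(st["contact_force"],st["wrist_torque"],st["position"],st["ee_rot"],st["gripper_width"])
s=load("s3.pkl")
# s3 at far end: far top edge
for n,(u,v) in dict(farT=(338,292),farN=(318,330),stopT=(362,290),cupfar=(272,243),cupnear=(153,176)).items():
    U,V=175+u*125/430,190+v*140/480; print(n,(round(U),round(V)),dep(s,U,V).round(1),atz(s,U,V,81 if 'cup' in n else 55).round(1))
t=look("top");save(t,"t3.pkl")
P=[(u,v) for u in range(290,400) for v in range(150,270)]
H=cv2.cvtColor(t["image"],cv2.COLOR_BGR2HSV)
Q=np.array([dep(t,u,v) for u,v in P if H[v,u,1]>120 and 15<H[v,u,0]<35])
m=(abs(Q[:,2]-55)<5)&(abs(Q[:,1]+70)<30);Q=Q[m];print(len(Q),Q[:,0].min(),np.percentile(Q[:,0],[1,99,100]),cv2.minAreaRect(Q[:,:2].astype(np.float32)))
t0=load("top.pkl");H=cv2.cvtColor(t0["image"],cv2.COLOR_BGR2HSV)
Q=np.array([dep(t0,u,v) for u,v in P if H[v,u,1]>120 and 15<H[v,u,0]<35])
m=(abs(Q[:,2]-55)<5)&(abs(Q[:,1]+70)<30);Q=Q[m];print(len(Q),Q[:,0].min(),np.percentile(Q[:,0],[1,99,100]),cv2.minAreaRect(Q[:,:2].astype(np.float32)))
E
```

```text
[ 0.172119    0.37652412 -0.2873361 ] [-0.0171492  -0.0396678  -0.05175941] [482.33824089 -66.4349885   18.20911497] [1.24228860e-02 9.99922271e-01 1.61531195e-04 1.04778134e-03] 38.104187551651194
farT (273, 275) [642.  -64.2  46.2] [644.9 -68.6  55. ]
farN (267, 286) [640.7 -85.2  30.6] [648.5 -96.7  55. ]
stopT (280, 275) [658.6 -63.5  61.9] [656.4 -60.   55. ]
cupfar (254, 261) [596.3 -65.6  65.7] [602.3 -73.6  81. ]
cupnear (219, 241) [508.4 -65.7  71. ] [513.4 -70.9  81. ]
190 574.7060930516986 [574.98429298 637.39179    637.86442512] ((606.2850952148438, -69.67622375488281), (24.66110610961914, 63.4472770690918), 89.17623901367188)
591 446.3455313147275 [448.37200306 614.58667167 615.2950058 ] ((531.20654296875, -69.16157531738281), (24.983633041381836, 169.2568817138672), 86.70256805419922)
```

>>> play_rows --travel '[[0.005, 0, 0.001], [0, 0, 0.002], [0, 0, 0], [0, 0, 0], [0, 0, 0], [0, 0, 0]]' --rotation '[[0, 0, 0], [0, 0, 0], [0, 0, 0], [0, 0, 0], [0, 0, 0], [0, 0, 0]]' --grip '[0.45, 0.45, 0, 0, 0, 0]'

```text
clock: 5.9
position: [475.4, -66.7, 14.6]
ee_rot: [0.013, 1.0, -0.0, -0.001]
contact_force: [-0.8, -0.3, -0.0]
gripper_width: 23.1
```

>>> play_rows --travel '[[-0.003, 0, 0], [-0.003, 0, 0], [-0.002, 0, 0], [0, 0, 0]]' --rotation '[[0, 0, 0], [0, 0, 0], [0, 0, 0], [0, 0, 0]]' --grip '[0, 0, 0, 0]'

```text
clock: 6.23
position: [482.2, -67.1, 14.6]
ee_rot: [0.013, 1.0, -0.0, -0.002]
contact_force: [-3.9, -0.7, 3.8]
gripper_width: 23.7
```

>>> play_rows --travel '[[-0.002, 0, 0], [-0.001, 0, 0], [0, 0, 0]]' --rotation '[[0, 0, 0], [0, 0, 0], [0, 0, 0]]' --grip '[0, 0, 0]'

```text
clock: 6.48
position: [485.4, -67.2, 14.6]
ee_rot: [0.013, 1.0, -0.0, -0.002]
contact_force: [-5.1, 0.7, 4.0]
gripper_width: 23.3
```

>>> play_rows --travel '[[-0.001, 0, 0], [0, 0, 0]]' --rotation '[[0, 0, 0], [0, 0, 0]]' --grip '[0, 0]'

```text
clock: 6.65
position: [486.3, -67.2, 14.6]
ee_rot: [0.013, 1.0, -0.0, -0.002]
contact_force: [-5.2, 0.1, 4.7]
gripper_width: 23.2
```

>>> play_rows --travel '[[-0.001, 0, 0], [0, 0, 0]]' --rotation '[[0, 0, 0], [0, 0, 0]]' --grip '[0, 0]'

```text
clock: 6.82
position: [486.2, -67.2, 14.6]
ee_rot: [0.013, 1.0, -0.0, -0.003]
contact_force: [-6.7, 0.9, 6.6]
gripper_width: 23.4
```

>>> play_rows --travel '[[-0.001, 0, 0], [0, 0, 0]]' --rotation '[[0, 0, 0], [0, 0, 0]]' --grip '[0, 0]'

```text
clock: 6.98
position: [486.2, -67.2, 14.6]
ee_rot: [0.013, 1.0, -0.0, -0.004]
contact_force: [-9.7, 2.4, 9.6]
gripper_width: 23.5
```

The bar stopped at 486 and force rose as I kept pushing, so it is butted. I'll release, rise and go above the crank.

>>> play_rows --travel '[[0.002, 0, 0], [0, 0, 0], [0, 0, 0], [0, 0, -0.02], [0, 0, -0.04], [0, 0, -0.04], [0, 0, -0.04], [0, 0, -0.04], [0, 0.0385, 0], [0, 0.0385, 0], [0, 0.0385, 0], [0, 0.0385, 0]]' --rotation '[[0, 0, 0], [0, 0, 0], [0, 0, 0], [0, 0, 0], [0, 0, 0], [0, 0, 0], [0, 0, 0], [0, 0, 0], [0, 0, 0], [0, 0, 0], [0, 0, 0], [0, 0, 0]]' --grip '[0, 0.6, 0.6, 0.6, 0.6, 0.6, 0.6, 0.6, 0.8, 0.8, 0.8, 0.8]'

```text
clock: 7.98
position: [493.0, 89.1, 195.9]
ee_rot: [0.013, 1.0, 0.001, 0.002]
contact_force: [0.5, 1.1, 0.4]
gripper_width: 68.6
```

>>> play_rows --travel '[[0, 0.0385, 0], [0, 0.0385, 0], [0, 0.0385, 0], [0, 0.0385, 0], [0, 0.0385, 0], [0, 0, 0], [0, 0, 0]]' --rotation '[[0, 0, 0], [0, 0, 0], [0, 0, 0], [0, 0, 0], [0, 0, 0], [0, 0, 0], [0, 0, 0]]' --grip '[0.8, 0.8, 0.8, 0.8, 0.8, 0.8, 0.8]'

```text
clock: 8.57
position: [497.2, 282.1, 194.5]
ee_rot: [0.011, 1.0, 0.0, 0.001]
contact_force: [0.6, -1.1, 0.8]
gripper_width: 68.6
```

```bash
python3 - <<'E'
from h import *
st=arm.read_state();print(st["position"],st["ee_rot"],st["joints"],st["clock"])
w=look("wrist");save(w,"w4.pkl");t=look("top");save(t,"t4.pkl")
P=[(u,v) for u in range(290,400) for v in range(150,270)]
H=cv2.cvtColor(t["image"],cv2.COLOR_BGR2HSV)
Q=np.array([dep(t,u,v) for u,v in P if H[v,u,1]>120 and 15<H[v,u,0]<35])
m=(abs(Q[:,2]-55)<5)&(abs(Q[:,1]+70)<30);Q=Q[m];print(len(Q),np.percentile(Q[:,0],[1,99,100]),cv2.minAreaRect(Q[:,:2].astype(np.float32)))
cv2.imwrite("pics/w4.png",cv2.resize(w["image"],(800,600),interpolation=cv2.INTER_CUBIC))
E
```

```text
[497.17870144 282.14027125 194.4536015 ] [1.10345329e-02 9.99938867e-01 4.56906043e-04 5.41738181e-04] [ 7.99571591e-01  3.03163961e-01 -1.47209478e-01  1.72874703e-04
 -1.11901407e+00 -2.39251280e+00] 8.5667
584 [481.3895056  650.11856373 651.46455371] ((565.9713134765625, -68.60406494140625), (25.74834632873535, 170.7073516845703), 88.3874282836914)
```

View pics/w4.png

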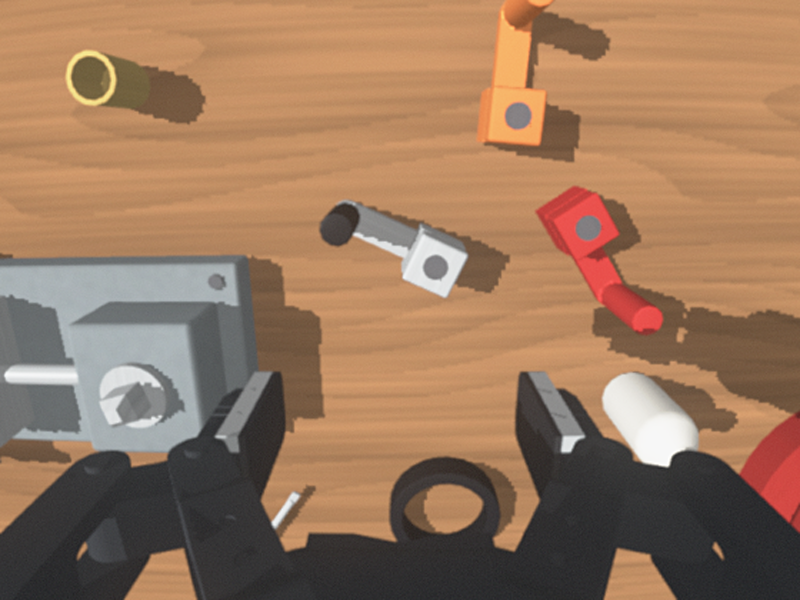

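The choice of crank is confirmed: steel-grey hub at (435,266), black handle top at (341,224). Orange (518,115) and red (588,228) are clearly different.

```bash
python3 - <<'E'
from h import *
w=load("w4.pkl");f=1.42857;s=load("scene.pkl");t=load("top.pkl")
h=atz(w,435/f,266/f,46);k=atz(w,341/f,221/f,68);a=h-k
print("hub",h,dep(w,435/f,266/f),"handle",k,dep(w,341/f,221/f),np.degrees(np.arctan2(k[1]-h[1],k[0]-h[0])),np.linalg.norm((k-h)[:2]))
c=[atz(w,u/f,v/f,46) for u,v in [(425,227),(467,254),(445,298),(404,269)]]
for i in range(4):
    e=c[(i+1)%4]-c[i];print(np.degrees(np.arctan2(e[1],e[0])).round(1),np.linalg.norm(e).round(1))
print(np.mean(c,0))
for tp in[(249,328),(251,327)]: print(tri(w,(435/f,266/f),t,(tp[0]/f,tp[1]/f)))
print(tri(w,(435/f,266/f),s,(432/f,213/f)))
for u,v in[(133,395),(118,408)]: print("shaft",dep(w,u/f,v/f),atz(w,u/f,v/f,110))
E
```

```text
hub [500.6264147  304.23998006  46.        ] [500.5126863  304.20873488  46.46961774] handle [467.79464508 249.42712288  68.        ] [468.02310869 249.24785843  66.45633874] -120.92073799720279 63.893461392511185
56.2 31.3
-25.7 31.5
-127.2 32.4
153.0 29.4
[498.28727662 304.44077992  46.        ]
(array([503.24326337, 305.35428848,  41.60936036]), np.float64(3.4145836113833674))
(array([506.99429628, 306.3816105 ,  26.06376787]), np.float64(3.3847639243792917))
(array([502.48209423, 304.80753002,  38.79504376]), np.float64(0.27607778815009004))
shaft [560.57100724 126.01893548  98.09476933] [554.39036425 133.16861766 110.        ]
shaft [564.04109643 120.91219623 107.2378042 ] [562.51732251 122.68681363 110.        ]
```

>>> play_rows --travel '[[-0.0023, 0.0223, 0], [0, 0, 0], [0, 0, 0], [0, 0, 0], [0, 0, 0], [0, 0, 0], [0, 0, 0], [0, 0, 0], [0, 0, 0], [0, 0, 0], [0, 0, 0.03], [0, 0, 0.03]]' --rotation '[[0, 0, 0], [0, 0, -0.117], [0, 0, -0.117], [0, 0, -0.117], [0, 0, -0.117], [0, 0, -0.117], [0, 0, -0.117], [0, 0, -0.117], [0, 0, -0.117], [0, 0, -0.117], [0, 0, 0], [0, 0, 0]]' --grip '[0.8, 0.8, 0.8, 0.8, 0.8, 0.8, 0.8, 0.8, 0.8, 0.8, 0.8, 0.8]'

```text
clock: 9.67
position: [501.4, 301.5, 136.8]
ee_rot: [-0.491, 0.871, 0.001, 0.004]
contact_force: [0.1, 0.6, -0.2]
gripper_width: 68.4
```

>>> play_rows --travel '[[0, 0, 0.01], [0, 0, 0], [0, 0, 0], [0, 0, 0]]' --rotation '[[0, 0, 0], [0, 0, 0], [0, 0, 0], [0, 0, 0]]' --grip '[0.8, 0.8, 0.8, 0.8]'

```text
clock: 10.0
position: [500.9, 302.1, 126.8]
ee_rot: [-0.492, 0.871, 0.0, 0.002]
contact_force: [-0.4, 0.4, 0.2]
gripper_width: 68.4
```

```bash
python3 - <<'E'
from h import *
st=arm.read_state();print(st["position"],st["ee_rot"],st["joints"])
w=look("wrist");save(w,"w5.pkl")
print(np.array(px(w,st["position"]+[0,0,46-st["position"][2]]))*1.42857, px(w,[500,304.3,46]))
R=Ro.from_quat(st["ee_rot"]).as_matrix();print("tool y ang",np.degrees(np.arctan2(R[1,1],R[0,1])))
# hub top points by depth
D=w["depth"];v,u=np.mgrid[0:420:2,0:560:2];P=np.array([dep(w,a,b) for a,b in zip(u.ravel(),v.ravel())])
m=(abs(P[:,2]-46)<3)&(np.hypot(P[:,0]-500,P[:,1]-304)<35);print(m.sum(),cv2.minAreaRect(P[m][:,:2].astype(np.float32)))
E
```

```text
[500.86219984 302.14156333 126.78784885] [-4.91512635e-01  8.70868626e-01  1.21612695e-04  1.77507548e-03] [ 8.19988641e-01  3.84276847e-01 -2.09371275e-01  1.01346845e-03
 -9.73690073e-01 -1.36369990e+00]
[400.12876038 292.03818093] (np.float64(282.6891178860558), np.float64(206.31278761631992))
tool y ang 148.88006382086863
457 ((501.3665466308594, 303.8926696777344), (31.702102661132812, 31.716623306274414), 63.90570831298828)
```

>>> play_rows --travel '[[-0.0018, 0.0005, 0], [0, 0, 0.035], [0, 0, 0.035], [0, 0, 0.035], [0, 0, 0.02], [0, 0, 0], [0, 0, 0]]' --rotation '[[0, 0, -0.087], [0, 0, 0], [0, 0, 0], [0, 0, 0], [0, 0, 0], [0, 0, 0], [0, 0, 0]]' --grip '[0.8, 0.8, 0.8, 0.8, 0.8, 0.8, 0.8]'

```text
clock: 10.63
position: [500.7, 303.9, 0.4]
ee_rot: [-0.529, 0.848, -0.0, 0.0]
contact_force: [-0.3, -0.2, 1.1]
gripper_width: 68.3
```

>>> play_rows --travel '[[0, 0, 0], [0, 0, 0], [0, 0, 0], [0, 0, 0], [0, 0, 0]]' --rotation '[[0, 0, 0], [0, 0, 0], [0, 0, 0], [0, 0, 0], [0, 0, 0]]' --grip '[0, 0, 0, 0, 0]'

```text
clock: 11.05
position: [501.4, 304.7, 2.3]
ee_rot: [-0.529, 0.848, 0.0, 0.002]
contact_force: [-1.3, -0.7, 7.2]
gripper_width: 30.8
```

>>> play_rows --travel '[[0, 0, -0.01], [0, 0, -0.03], [0, 0, -0.035], [0, 0, -0.035], [0, 0, -0.035], [0, 0, -0.035], [0.0152, -0.0202, 0], [0.0152, -0.0202, 0], [0.0152, -0.0202, 0], [0.0152, -0.0202, 0], [0, 0, 0], [0, 0, 0]]' --rotation '[[0, 0, 0], [0, 0, 0], [0, 0, 0], [0, 0, 0], [0, 0, 0], [0, 0, 0], [0, 0, 0], [0, 0, 0], [0, 0, 0], [0, 0, 0], [0, 0, 0], [0, 0, 0]]' --grip '[0, 0, 0, 0, 0, 0, 0, 0, 0, 0, 0, 0]'

```text
clock: 12.05
position: [545.4, 212.0, 179.6]
ee_rot: [-0.528, 0.849, 0.0, -0.001]
contact_force: [-0.1, 0.4, -2.5]
gripper_width: 30.9
```

```bash
python3 - <<'E'
from h import *
st=arm.read_state();print(st["position"],st["ee_rot"],st["contact_force"],st["gripper_width"],st["joints"])
w=look("wrist");save(w,"w6.pkl")
u,v=px(w,[567,117,108]);print(u,v)
u=int(np.clip(u,45,515));v=int(np.clip(v,45,375))
a=cv2.resize(w["image"],(480,360));b=cv2.resize(w["image"][v-45:v+45,u-45:u+45],(320,320),interpolation=cv2.INTER_CUBIC)
o=np.zeros((360,800,3),np.uint8);o[:,:480]=a;o[:320,480:]=b;cv2.imwrite("pics/c6.png",o);print(u,v)
v,u=np.mgrid[max(v-45,0):v+45,max(u-45,0):u+45];P=np.array([dep(w,a,b) for a,b in zip(u.ravel(),v.ravel())])
for z0,z1 in[(83,89),(92,102),(106,113)]:
    m=(P[:,2]>z0)&(P[:,2]<z1)&(np.hypot(P[:,0]-566,P[:,1]-117)<30);print(z0,m.sum(),P[m].mean(0) if m.any() else 0,cv2.minAreaRect(P[m][:,:2].astype(np.float32)) if m.sum()>4 else 0)
E
```

```text
[545.41144949 212.01154805 179.60961285] [-5.27807327e-01  8.49363850e-01  3.77940411e-04 -5.76486840e-04] [-0.05294051  0.39105349 -2.53150745] 30.894872790629492 [ 6.46850270e-01  3.38922236e-01 -1.33448918e-01 -9.62250914e-04
 -1.09950502e+00 -1.10517506e+00]
183.39602052198526 95.10662928138998
183 95
83 1962 [566.94925902 118.02791201  85.04819674] ((568.4419555664062, 117.56707763671875), (41.39615249633789, 41.420772552490234), 20.792224884033203)
92 148 [563.63005421 119.23451202  97.6167296 ] ((568.5052490234375, 117.04719543457031), (18.365617752075195, 18.33195686340332), 15.379945755004883)
106 356 [568.24210916 117.25737123 108.25012722] ((568.2683715820312, 117.11795043945312), (13.868300437927246, 12.860596656799316), 14.665973663330078)
```

View pics/c6.png

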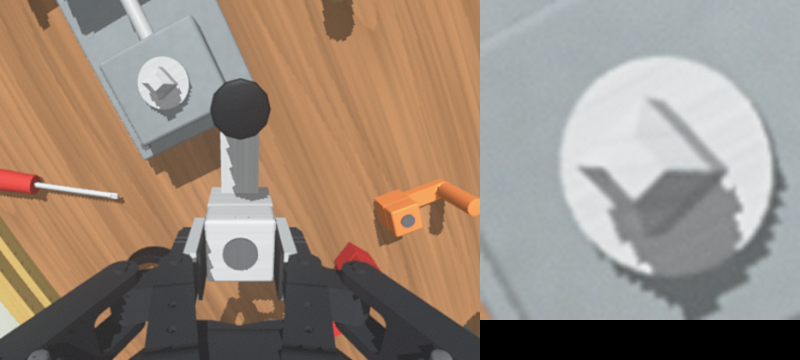

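The shaft is clear at crop (660,165): centre (568.4,117.2), flats at 15°. The crank is held level, hub dot at panel (240,253). Next I'll get the hub's offset in the grip and the starting shaft angle from the jaw gap.

```bash
python3 - <<'E'
from h import *
w=load("w6.pkl")
v,u=np.mgrid[200:350:1,220:340:1];P=np.array([dep(w,a,b) for a,b in zip(u.ravel(),v.ravel())])
H=w["image"][200:350,220:340].reshape(-1,3)
m=(abs(P[:,2]-223)<5)&(H.min(1)>80);Q=P[m]
print("hub top",m.sum(),np.median(Q[:,2]),cv2.minAreaRect(Q[:,:2].astype(np.float32)))
# fitted plane for tilt
A=np.c_[Q[:,:2],np.ones(len(Q))];print("slope",np.linalg.lstsq(A,Q[:,2],rcond=None)[0][:2])
for n in("top.pkl","t4.pkl"):
    t=load(n);v,u=np.mgrid[150:260,220:380];P=np.array([dep(t,a,b) for a,b in zip(u.ravel(),v.ravel())])
    for nm,z,lo,hi in[("jaw",75,-60,20),("block",75,-170,-118),("pad",71,-117,-90)]:
        m=(abs(P[:,2]-z)<3)&(P[:,1]>lo)&(P[:,1]<hi)&(abs(P[:,0]-566)<40)
        print(n,nm,m.sum(),np.percentile(P[m][:,1],[2,98]).round(1),cv2.minAreaRect(P[m][:,:2].astype(np.float32)))
E
```

```text
hub top 6471 222.49476422477423 ((546.1472778320312, 211.19766235351562), (32.975955963134766, 45.48032760620117), 63.19475555419922)
slope [0.0099796  0.02124488]
top.pkl jaw 594 [-40.5   1.7] ((566.0712280273438, -19.18086051940918), (44.222618103027344, 78.87572479248047), 88.67106628417969)
top.pkl block 330 [-145.9 -122.3] ((566.155517578125, -134.52322387695312), (24.387046813964844, 79.66352844238281), 88.98428344726562)
top.pkl pad 174 [-110.   -97.5] ((565.78759765625, -103.58086395263672), (12.4443359375, 77.87459564208984), 88.78519439697266)
t4.pkl jaw 593 [-40.6   1.8] ((566.1936645507812, -18.674654006958008), (44.34832000732422, 78.61353302001953), 89.38912200927734)
t4.pkl block 338 [-146.2 -122.1] ((566.1600952148438, -134.16664123535156), (79.31442260742188, 25.926361083984375), 0.5279836654663086)
t4.pkl pad 179 [-109.9  -97.3] ((565.517333984375, -103.51215362548828), (12.537151336669922, 78.07572937011719), 89.08212280273438)
```

>>> play_rows --travel '[[0, 0, 0], [0, 0, 0], [0, 0, 0], [0, 0, 0], [0, 0, 0], [0, 0, 0], [0.0323, 0.0009, 0], [0.0323, 0.0009, 0], [0.0323, 0.001, 0], [0, 0, 0.02], [0, 0, 0.02], [0, 0, 0]]' --rotation '[[0, 0, -0.12], [0, 0, -0.12], [0, 0, -0.12], [0, 0, -0.12], [0, 0, -0.12], [0, 0, -0.12], [0, 0, 0], [0, 0, 0], [0, 0, 0], [0, 0, 0], [0, 0, 0], [0, 0, 0]]' --grip '[0, 0, 0, 0, 0, 0, 0, 0, 0, 0, 0, 0]'

```text
clock: 13.1
position: [564.9, 118.5, 135.6]
ee_rot: [0.794, -0.608, -0.003, 0.004]
contact_force: [-0.4, -0.6, -3.9]
gripper_width: 30.9
```

>>> play_rows --travel '[[0, 0, 0], [0, 0, 0]]' --rotation '[[0, 0, 0], [0, 0, 0]]' --grip '[0, 0]'

```text
clock: 13.27
position: [568.9, 120.1, 140.9]
ee_rot: [0.795, -0.607, 0.001, -0.001]
contact_force: [0.5, -0.8, -3.1]
gripper_width: 30.7
```

```bash
python3 - <<'E'
from h import *
st=arm.read_state();print(st["position"],st["ee_rot"],st["contact_force"])
R=Ro.from_quat(st["ee_rot"]).as_matrix();print("tool y ang",np.degrees(np.arctan2(R[1,1],R[0,1])),R[:,2].round(4))
d=np.array([567.8,117.6,0])-st["position"];print("tool delta",(R.T@d).round(2))
w=look("wrist");save(w,"w7.pkl")
zt=st["position"][2]-2.3+46
v,u=np.mgrid[200:380:1,200:360:1];P=np.array([dep(w,a,b) for a,b in zip(u.ravel(),v.ravel())])
m=(abs(P[:,2]-zt)<2.5)&(np.hypot(P[:,0]-568,P[:,1]-117)<28);Q=P[m]
T=(Q-st["position"])@R;print("hub top",m.sum(),np.percentile(T[:,0],[1,99]),np.percentile(T[:,1],[1,99]),np.median(Q[:,2]))
print(cv2.minAreaRect(Q[:,:2].astype(np.float32)))
E
```

```text
[568.94928478 120.10704216 140.90139934] [ 7.94547897e-01 -6.07200957e-01  5.89621362e-04 -5.37983398e-04] [ 0.48762776 -0.78414621 -3.11098958]
tool y ang -164.77479095435655 [ 1.6e-03  1.0e-04 -1.0e+00]
tool delta [  2.08   1.99 140.9 ]
hub top 6197 [-14.84493478  16.14551254] [-20.92452139  25.09439396] 183.90341655582912
((567.60595703125, 119.11808776855469), (55.070579528808594, 32.6540412902832), 14.854791641235352)
```

>>> play_rows --travel '[[0.0021, 0.002, 0.01], [0, 0, 0.01], [0, 0, 0], [0, 0, 0]]' --rotation '[[0, 0, 0], [0, 0, 0], [0, 0, 0], [0, 0, 0]]' --grip '[0, 0, 0, 0]'

```text
clock: 13.65
position: [566.3, 116.2, 118.8]
ee_rot: [0.794, -0.608, -0.001, 0.001]
contact_force: [-0.7, 1.4, -2.3]
gripper_width: 30.5
```

>>> play_rows --travel '[[0, 0, 0.006], [0, 0, 0.006], [0, 0, 0.006], [0, 0, 0]]' --rotation '[[0, 0, 0], [0, 0, 0], [0, 0, 0], [0, 0, 0]]' --grip '[0, 0, 0, 0]'

```text
clock: 13.98
position: [567.6, 116.8, 100.8]
ee_rot: [0.794, -0.608, 0.0, -0.0]
contact_force: [1.4, 0.7, -4.0]
gripper_width: 30.8
```

>>> play_rows --travel '[[0, 0, 0.004], [0, 0, 0.004], [0, 0, 0]]' --rotation '[[0, 0, 0], [0, 0, 0], [0, 0, 0]]' --grip '[0, 0, 0]'

```text
clock: 14.23
position: [567.6, 116.8, 93.3]
ee_rot: [0.794, -0.608, 0.0, -0.001]
contact_force: [4.2, 0.1, -4.1]
gripper_width: 30.9
```

>>> play_rows --travel '[[0, 0, 0.003], [0, 0, 0.002], [0, 0, 0]]' --rotation '[[0, 0, 0], [0, 0, 0], [0, 0, 0]]' --grip '[0, 0, 0]'

```text
clock: 14.48
position: [567.6, 116.8, 88.8]
ee_rot: [0.794, -0.608, 0.0, -0.001]
contact_force: [3.9, 0.7, -3.5]
gripper_width: 30.4
```

>>> play_rows --travel '[[0, 0, 0.002], [0, 0, 0]]' --rotation '[[0, 0, 0], [0, 0, 0]]' --grip '[0, 0]'

```text
clock: 14.65
position: [567.7, 116.7, 88.3]
ee_rot: [0.794, -0.608, 0.001, -0.001]
contact_force: [0.5, 0.6, 3.5]
gripper_width: 30.7
```

>>> play_rows --travel '[[0, 0, 0.001], [0, 0, 0]]' --rotation '[[0, 0, 0], [0, 0, 0]]' --grip '[0, 0]'

```text
clock: 14.82
position: [567.8, 116.7, 88.3]
ee_rot: [0.794, -0.608, 0.001, -0.001]
contact_force: [-1.2, 1.3, 8.9]
gripper_width: 30.7
```

>>> play_rows --travel '[[0, 0, 0], [0, 0, 0], [0, 0, 0], [0, 0, -0.03], [0, 0, -0.035], [0, 0, 0], [0.0328, 0, 0], [0.0328, 0, 0], [0, 0, 0], [0, 0, 0], [0, 0, 0]]' --rotation '[[0, 0, 0], [0, 0, 0], [0, 0, 0], [0, 0, 0], [0, 0, 0], [0, 0, 0], [0, 0, 0], [0, 0, 0], [0, 0, 0], [0, 0, 0], [0, 0, 0]]' --grip '[0.6, 0.6, 0.6, 0.6, 0.6, 0.6, 0.6, 0.6, 0.6, 0.6, 0.6]'

```text
clock: 15.73
position: [583.8, 53.0, 150.3]
ee_rot: [0.794, -0.608, -0.0, 0.0]
contact_force: [0.7, -0.3, -0.3]
gripper_width: 51.7
```

```bash
python3 - <<'E'
from h import *
st=arm.read_state();p=st["position"];print(p,st["ee_rot"],st["contact_force"],st["joints"])
R=Ro.from_quat(st["ee_rot"]).as_matrix()
w=look("wrist");save(w,"w8.pkl");t=look("top");save(t,"t8.pkl")
v,u=np.mgrid[100:419,140:420];P=np.array([dep(w,a,b) for a,b in zip(u.ravel(),v.ravel())])
I=w["image"][100:419,140:420].reshape(-1,3)
T=(P-[p[0],p[1],0])@np.c_[R[:,0],R[:,1],[0,0,1]]
m=(abs(P[:,2]-154)<3)&(np.hypot(T[:,0],T[:,1])<20);print("handle top",m.sum(),T[m].mean(0),T[m].min(0),T[m].max(0))
m=(abs(P[:,2]-132)<3)&(np.hypot(T[:,0]+65,T[:,1])<30)&(I.min(1)>70);print("hub top",m.sum(),np.median(P[m],0),T[m].min(0),T[m].max(0))
if m.sum()>5: print(cv2.minAreaRect(P[m][:,:2].astype(np.float32)))
E
```

```text
[583.75420197  52.9556176  150.30659045] [ 7.93796213e-01 -6.08183580e-01 -3.72788859e-04  4.07152181e-04] [ 0.74429721 -0.29698315 -0.34249296] [ 3.66469787e-01  3.65840974e-01 -1.71988839e-01 -2.43657779e-04
 -1.03405056e+00 -1.03089608e-01]
handle top 1115 [  0.69153939  -1.4442543  152.67609639] [ -9.46319325 -11.20741016 151.00108862] [ 10.02910968   8.1531081  154.91826314]
hub top 2307 [568.58000331 113.99688838 131.27410263] [-81.67662567 -17.16076409 129.02141983] [-48.174612    14.80206762 134.41114146]
((568.0498657226562, 115.82113647460938), (31.939651489257812, 33.406150817871094), 15.920886039733887)
```

>>> play_rows --travel '[[0.0004, -0.0015, 0], [0, 0, 0.03], [0, 0, 0.027], [0, 0, 0], [0, 0, 0]]' --rotation '[[0, 0, 0], [0, 0, 0], [0, 0, 0], [0, 0, 0], [0, 0, 0]]' --grip '[0.6, 0.6, 0.6, 0.6, 0.6]'

```text
clock: 16.25
position: [584.9, 53.4, 92.9]
ee_rot: [0.794, -0.607, -0.001, 0.002]
contact_force: [0.6, -0.4, 0.3]
gripper_width: 51.0
```

>>> play_rows --travel '[[0, 0, 0], [0, 0, 0], [0, 0, 0], [0, 0, 0]]' --rotation '[[0, 0, 0], [0, 0, 0], [0, 0, 0], [0, 0, 0]]' --grip '[0, 0, 0, 0]'

```text
clock: 16.58
position: [586.9, 53.5, 95.7]
ee_rot: [0.794, -0.608, 0.001, -0.001]
contact_force: [0.1, 0.6, 3.0]
gripper_width: 18.3
```

>>> play_rows --travel '[[-0.0022, 0.0168, 0], [-0.0065, 0.0157, 0], [-0.0103, 0.0135, 0], [-0.0135, 0.0103, 0], [-0.0157, 0.0065, 0], [-0.0168, 0.0022, 0], [0, 0, 0], [0, 0, 0]]' --rotation '[[0, 0, 0], [0, 0, 0], [0, 0, 0], [0, 0, 0], [0, 0, 0], [0, 0, 0], [0, 0, 0], [0, 0, 0]]' --grip '[0, 0, 0, 0, 0, 0, 0, 0]'

```text
clock: 17.25
position: [506.2, 99.9, 95.8]
ee_rot: [0.795, -0.607, 0.001, -0.001]
contact_force: [-4.2, -0.5, 7.3]
gripper_width: 18.5
```

```bash
python3 - <<'E'
from h import *
st=arm.read_state();p=st["position"];print(p,st["ee_rot"],st["contact_force"],st["wrist_torque"])
for C in([568.3,116.6],[568.4,117.2]):
    d=p[:2]-C;print(np.hypot(*d),np.degrees(np.arctan2(d[1],d[0]))%360)
E
```

```text
[506.16273461  99.85415245  95.84434715] [ 7.94608675e-01 -6.07120929e-01  5.14230381e-04 -9.83096983e-04] [-4.17770498 -0.54866237  7.33915823] [0.18753874 0.97272052 0.00972334]
64.35420079750388 195.08274534506322
64.60925344267139 195.57342849862846
```

>>> play_rows --travel '[[-0.0168, -0.0022, 0], [-0.0157, -0.0065, 0], [-0.0135, -0.0103, 0], [-0.0103, -0.0135, 0], [-0.0065, -0.0157, 0], [-0.0022, -0.0168, 0], [0.0022, -0.0168, 0], [0.0065, -0.0157, 0], [0.0103, -0.0135, 0], [0.0135, -0.0103, 0], [0.0157, -0.0065, 0], [0.0168, -0.0022, 0]]' --rotation '[[0, 0, 0], [0, 0, 0], [0, 0, 0], [0, 0, 0], [0, 0, 0], [0, 0, 0], [0, 0, 0], [0, 0, 0], [0, 0, 0], [0, 0, 0], [0, 0, 0], [0, 0, 0]]' --grip '[0, 0, 0, 0, 0, 0, 0, 0, 0, 0, 0, 0]'

```text
clock: 18.25
position: [632.2, 133.7, 95.7]
ee_rot: [0.794, -0.607, -0.0, -0.001]
contact_force: [-5.7, 3.7, 7.8]
gripper_width: 18.4
```

>>> play_rows --travel '[[0.0168, 0.0022, 0], [0.0157, 0.0065, 0], [0.0135, 0.0103, 0], [0.0103, 0.0135, 0], [0.0065, 0.0157, 0], [0.0022, 0.0168, 0], [0, 0, 0], [0, 0, 0]]' --rotation '[[0, 0, 0], [0, 0, 0], [0, 0, 0], [0, 0, 0], [0, 0, 0], [0, 0, 0], [0, 0, 0], [0, 0, 0]]' --grip '[0, 0, 0, 0, 0, 0, 0, 0]'

```text
clock: 18.92
position: [586.0, 53.5, 95.3]
ee_rot: [0.794, -0.608, 0.0, -0.001]
contact_force: [-1.6, 2.5, 4.6]
gripper_width: 18.7
```

```bash
cat > m.py <<'E'
from h import *
import sys
st=arm.read_state();p=st["position"];print(st["clock"],p,st["ee_rot"],st["contact_force"],st["wrist_torque"])
d=p[:2]-np.array([568.4,116.9]);print("r,ang",np.hypot(*d),np.degrees(np.arctan2(d[1],d[0]))%360)
t=look("top");save(t,sys.argv[1]);v,u=np.mgrid[150:260,220:380];P=np.array([dep(t,a,b) for a,b in zip(u.ravel(),v.ravel())])
H=cv2.cvtColor(t["image"],cv2.COLOR_BGR2HSV)[150:260,220:380].reshape(-1,3)
g=H[:,1]<90
for nm,z,lo,hi in[("jaw",75,-85,20),("block",75,-170,-118),("pad",71,-124,-90)]:
    m=g&(abs(P[:,2]-z)<3)&(P[:,1]>lo)&(P[:,1]<hi)&(abs(P[:,0]-566)<40)
    if nm=="pad": m&=H[:,2]<90
    if m.sum()>10: print(nm,m.sum(),np.percentile(P[m][:,1],[2,98]).round(1),P[m][:,1].mean().round(1),cv2.minAreaRect(P[m][:,:2].astype(np.float32)))
m=(H[:,1]>120)&(H[:,0]>15)&(H[:,0]<35)&(abs(P[:,2]-55)<5)&(abs(P[:,1]+75)<35)
if m.sum()>10: print("bar",m.sum(),cv2.minAreaRect(P[m][:,:2].astype(np.float32)),P[m][:,0].max())
E
python3 m.py t9.pkl
```

```text
18.9167 [585.97869837  53.53794204  95.29379273] [ 7.94082709e-01 -6.07809143e-01  3.17553505e-04 -7.71326105e-04] [-1.62784385  2.50772148  4.6312172 ] [0.81790096 0.6437594  0.00620143]
r,ang 65.7553117692307 285.5057470693941
jaw 579 [-59.4 -17.2] -38.3 ((566.0166015625, -38.342079162597656), (42.78582763671875, 77.78328704833984), 89.78434753417969)
block 334 [-146.2 -122.1] -133.8 ((566.207763671875, -134.47421264648438), (24.62070655822754, 79.80035400390625), 88.59447479248047)
pad 186 [-122.   -97.4] -104.9 ((565.6343994140625, -109.51950073242188), (24.394882202148438, 78.20266723632812), 88.7580795288086)
bar 518 ((565.8438720703125, -74.00048828125), (24.913528442382812, 169.5976104736328), 89.28543090820312) 650.572370063258
```

Jaw and bar positions agree with a start angle of about 2.86 rad, so about 310° remain, including the socket's play.

>>> play_rows --travel '[[-0.0022, 0.0168, 0], [-0.0065, 0.0157, 0], [-0.0103, 0.0135, 0], [-0.0135, 0.0103, 0], [-0.0157, 0.0065, 0], [-0.0168, 0.0022, 0], [-0.0168, -0.0022, 0], [-0.0157, -0.0065, 0], [-0.0135, -0.0103, 0], [-0.0103, -0.0135, 0], [-0.0065, -0.0157, 0], [-0.0022, -0.0168, 0]]' --rotation '[[0, 0, 0], [0, 0, 0], [0, 0, 0], [0, 0, 0], [0, 0, 0], [0, 0, 0], [0, 0, 0], [0, 0, 0], [0, 0, 0], [0, 0, 0], [0, 0, 0], [0, 0, 0]]' --grip '[0, 0, 0, 0, 0, 0, 0, 0, 0, 0, 0, 0]'

```text
clock: 19.97
position: [551.8, 180.2, 95.5]
ee_rot: [0.795, -0.607, -0.0, 0.001]
contact_force: [-4.9, 0.1, 7.5]
gripper_width: 18.7
```

>>> play_rows --travel '[[0.0022, -0.0168, 0], [0.0065, -0.0157, 0], [0.0103, -0.0135, 0], [0.0135, -0.0103, 0], [0.0157, -0.0065, 0], [0.0168, -0.0022, 0], [0, 0, 0], [0, 0, 0]]' --rotation '[[0, 0, 0], [0, 0, 0], [0, 0, 0], [0, 0, 0], [0, 0, 0], [0, 0, 0], [0, 0, 0], [0, 0, 0]]' --grip '[0, 0, 0, 0, 0, 0, 0, 0]'

```text
clock: 20.63
position: [632.7, 131.4, 95.4]
ee_rot: [0.794, -0.608, 0.001, 0.001]
contact_force: [-1.0, -1.0, 8.8]
gripper_width: 18.3
```

```bash
python3 m.py t10.pkl
```

```text
20.6333 [632.73536429 131.4398358   95.35577446] [ 0.79398529 -0.60793579  0.00081469  0.00087862] [-1.01252802 -0.9604716   8.78559732] [-0.64622656  0.69776904 -0.02690169]
r,ang 65.95791024138398 12.734943576502685
jaw 590 [-76.  -33.3] -54.7 ((565.8887939453125, -53.72039794921875), (44.740928649902344, 79.56114196777344), 89.1291275024414)
block 333 [-146.  -122.2] -134.1 ((566.2265014648438, -134.47927856445312), (24.423646926879883, 79.39862060546875), 88.98191833496094)
pad 172 [-122.  -101.6] -108.1 ((566.46240234375, -111.74395751953125), (19.71895980834961, 78.667724609375), 88.41026306152344)
bar 534 ((566.0584716796875, -89.44978332519531), (26.441844940185547, 169.92498779296875), 89.23420715332031) 650.9229113926377
```

>>> play_rows --travel '[[0.0096, 0.0011, 0], [0.0093, 0.0025, 0], [0.0088, 0.0039, 0], [0.0081, 0.0051, 0], [0, 0, 0], [0, 0, 0], [0, 0, 0]]' --rotation '[[0, 0, 0], [0, 0, 0], [0, 0, 0], [0, 0, 0], [0, 0, 0], [0, 0, 0], [0, 0, 0]]' --grip '[0, 0, 0, 0, 0, 0, 0]'

```text
clock: 21.27
position: [630.6, 95.1, 95.4]
ee_rot: [0.794, -0.608, 0.001, -0.001]
contact_force: [0.2, 0.7, 6.6]
gripper_width: 18.8
```

```bash
python3 m.py t11.pkl
```

```text
21.2667 [630.60562309  95.14216538  95.44890426] [ 7.94307618e-01 -6.07514055e-01  1.27670180e-03 -6.71407629e-04] [0.15188497 0.70398987 6.6181183 ] [ 0.28904921  0.28065308 -0.01287168]
r,ang 65.90100842849532 340.72155185861766
jaw 601 [-78.1 -33.6] -55.8 ((566.0143432617188, -55.958900451660156), (45.14737319946289, 79.61206817626953), 89.29444885253906)
block 330 [-145.8 -122.1] -134.1 ((566.1911010742188, -134.10440063476562), (25.306468963623047, 79.33992767333984), 89.85919952392578)
pad 162 [-122.  -103.8] -110.4 ((566.4049072265625, -112.87915802001953), (17.4890193939209, 78.8449935913086), 88.58074188232422)
bar 514 ((565.879638671875, -90.755859375), (25.38444709777832, 169.87533569335938), 88.9698257446289) 650.7577703001419
```

>>> play_rows --travel '[[0, 0, 0], [0, 0, 0], [0, 0, 0], [0, 0, 0], [0, 0, -0.01], [0, 0, -0.03], [0, 0, -0.035], [0, 0, -0.035], [-0.03, 0, 0], [-0.03, 0, 0], [0, 0, 0], [0, 0, 0]]' --rotation '[[0, 0, 0], [0, 0, 0], [0, 0, 0], [0, 0, 0], [0, 0, 0], [0, 0, 0], [0, 0, 0], [0, 0, 0], [0, 0, 0], [0, 0, 0], [0, 0, 0], [0, 0, 0]]' --grip '[0.5, 0.5, 0.5, 0.5, 0.5, 0.5, 0.5, 0.5, 0.5, 0.5, 0.5, 0.5]'

```text
clock: 22.32
position: [612.6, 154.2, 204.5]
ee_rot: [0.795, -0.607, 0.0, -0.0]
contact_force: [-0.0, -0.2, 0.1]
gripper_width: 43.0
```

```bash
python3 m.py t12.pkl; python3 - <<'E'
from h import *
s=look("scene");w=look("wrist");t=load("t12.pkl");save(w,"w12.pkl")
v,u=np.mgrid[0:420:2,0:560:2];P=np.array([dep(w,a,b) for a,b in zip(u.ravel(),v.ravel())])
I=w["image"][::2,::2].reshape(-1,3)
m=(abs(P[:,2]-132)<8)&(np.hypot(P[:,0]-568.4,P[:,1]-117)<17);print("hub top",m.sum(),np.median(P[m],0) if m.any() else 0)
o=np.zeros((600,800,3),np.uint8)
o[:300,:400]=cv2.resize(s["image"][150:345,170:430],(400,300),interpolation=cv2.INTER_CUBIC)
o[:300,400:]=cv2.resize(w["image"],(400,300));o[300:,:400]=cv2.resize(t["image"],(400,300))
o[300:,400:]=cv2.resize(t["image"][150:270,220:380],(400,300),interpolation=cv2.INTER_CUBIC)
cv2.imwrite("pics/fin.png",o)
E
```

```text
22.3167 [612.62944352 154.20413611 204.52233034] [ 7.94755063e-01 -6.06930253e-01  1.25609415e-04 -2.07920084e-04] [-0.01072342 -0.2079563   0.07328169] [-0.03578811 -0.02463478  0.0187722 ]
r,ang 57.860541342727856 40.14505821686177
jaw 625 [-78.4 -33.5] -56.1 ((565.7713012695312, -56.01908874511719), (45.195823669433594, 79.25395965576172), 89.39781951904297)
block 339 [-146.3 -122.1] -134.1 ((566.101806640625, -134.44236755371094), (24.44607162475586, 79.7147216796875), 88.21407318115234)
pad 163 [-121.9 -104.1] -110.2 ((565.6888427734375, -112.86078643798828), (17.507097244262695, 78.01599884033203), 88.74989318847656)
bar 517 ((565.9644775390625, -90.60896301269531), (25.377887725830078, 169.3694610595703), 88.86014556884766) 650.4961243441696
hub top 456 [569.34978474 116.13502359 131.6536512 ]
```

View pics/fin.png

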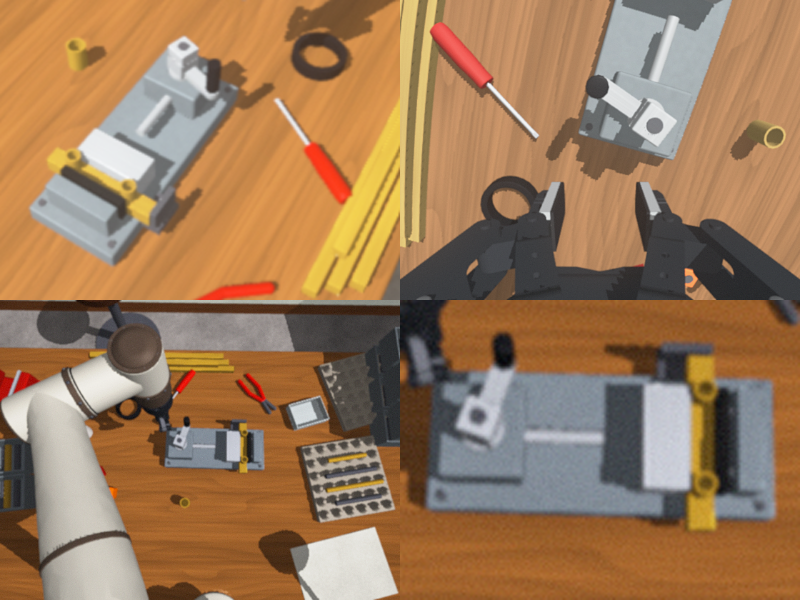

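The last views show the bar clamped and touching the stop, the pad pushed about 6 mm back with a gap behind it, and the crank seated (hub top at 131.7 mm). The gripper is clear and the bystanders in view are in place.

```bash
python3 -c "
from bench import workorder
print(workorder.job_done())"
```

```text
the job is handed in; nothing more can be done
None
```

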